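Open the vacuum sealer by its hidden release

ROBOT

A 6-joint arm with a two-finger parallel gripper is mounted at the origin on the work surface. World frame = base frame: x ahead of the robot, y to its left, z up, the work surface at z = 0. Lengths are in mm, angles in rad, forces in N, time in s.
With the tool pointing down it reaches from about 275 to 750 mm from the base axis. Payload 10.2 kg.
Tool frame: the origin (TCP) lies at the very end of the fingers, on their centre line; the grasp point (between the pads) lies 19 mm behind it; z points along the fingers, y is the line along which they close (so a half turn about z gives the same grasp; the last joint's range is limited). The gripper opens to 85 mm and grips with 20 to 120 N. Pads are 22 mm wide; open, the fingers measure 114 mm over their backs; the gripper's body (76 mm by 85 mm) begins 54 mm behind the grasp point. The pads swing forward as they close: fully open they stand 13 mm farther back than shut.
Start: joints at [-1.494, 0.313, 1.498, -0, 1.331, -0.223], TCP at [155.035, -501.593, 207.394] pointing down, gripper open.
Joint ranges: [-2.94, 2.94], [-0.97, 2.17], [0.19, 2.56], [-1.23, 4.37], [0.02, 3.11], [-2.88, 2.88]. Speed limits (rad/s): [2.39, 2.39, 3.01, 3.14, 3.14, 3.14].

INTERFACE

Orientations are given as a unit quaternion [w, x, y, z].
In Python, from rig import ctrl gives the robot as it stands.
- The arm moves only by the tool step_arm, never from a script. Its argument "increments" is a list of rows, each a list of 3 entries, a list of its own where there are three numbers: the shift along the tool's x, y, z in cm, then the turn, a rotation vector about the tool's x, y, z in degrees, then the opening in per cent of the stroke, from 0 (shut) to 100 (fully open). A call has 1 to 8 rows; each row is the pose to reach, as a shift and turn from the pose commanded when the call began, along the tool's axes at that moment; what a row does not reach only later rows make up. A row lasts 1/8 s, in which the tool goes at most 62.5 mm and 10.7 degrees, less where a joint would pass 70% of its speed; a pose out of reach is approached as far as the arm can. A call with a gripper value outside its range is refused whole. The fingers move at their own pace and stop on an object; "squeeze" is the grip in N (left out, the last holds). Time passes only in rows, so rows that repeat a pose let the fingers close. It gives the time, the measured TCP pose, the force, the opening and the grip force at its end, in the units of the state.
- ctrl.sense(): the state, without advancing time (a new reading comes with each control period).
- ctrl.capture(name): name is "scene" or "top" or "wrist"; returns a dict with "img" (384x512x3 uint8, red, green, blue), "fx", "fy", "cx", "cy" (pixels), "extrinsics" (4x4, takes a point from camera to world coordinates). Camera axes: x right, y down, z forward; pixel columns grow to the right and rows downward; lengths in mm; the calibration is good to about 2 mm. A picture is of the moment at which its call begins. There is no depth.
- ctrl.finish_job(): hands the job in; it is judged then, once.
The state is a dict: "time_s": time; "joints": joint angles; "dq": joint speeds; "tau": joint torques, N m; "eef_pos": TCP position; "ee_rot": TCP orientation; "force": force on the tool from outside, world axes, zero at the start; "wrist_torque": the same for the moment, N m; "grip_width": opening from 0.0 (shut) to 1.0 (fully open); "grip_force": force on a finger pad.
Only numpy, scipy, OpenCV 4.12 (cv2) and the standard library are available. Lean on these libraries where they do the work, as an engineer would, in place of code of your own. Each camera call takes 0.05 s, during which the arm holds its last target. There are 200 camera calls.

TASK

Open the vacuum sealer for the next bag: with the fingertips and a light touch, feel along the grey plate in its front strip for the flush release and press it in until the lid springs ajar. Then push the lid up and back with the fingers until it rests wide open on its stop, and take the hand away, leaving the things around it where they stand.

Things in the scene. Friction and masses are not known exactly. Their poses are not given: they have to be found in the camera images.
- sealer: Bench vacuum sealer, heavy, does not move: steel case 240 mm deep (x), 400 wide (y), 105 high. Origin under the case's centre; x runs from its front (robot side) to its rear, y to the left along the front, z up. The front strip of its top is level (x -120 to -55 mm); behind it the dark lid (x -50 to 90 mm, 390 wide, 26 thick). Flat membrane keys at the strip's right end do nothing here.
- window (a point): Centre of the window in the front strip, 44 mm (x) by 170 mm (y), axes as the sealer's, framed by a steel bezel 2 mm higher. A flat grey plate fills it, its top at this point (83 mm above the table). The lid release is in this plate, on the window's long middle line, its centre anywhere from 45 mm left to 45 mm right of this point.
- release (a joint): Lid release: pad flush with the plate, same grey, 33 mm (x) by 45 mm (y) in a 38 x 50 mm opening, so a 2 mm seam rings it; three fine ribs in its middle. Value = depth pressed, m: 0 flush, 0.006 at its stop. Springs straight down: moves from 1.5 N, 5 N at the stop; the plate is rigid. The catch lets go 4.3 mm down: press 5 to 6 mm, with the whole fingertip inside the opening.
- lid (a joint): Lid angle, rad: 0 shut and caught (cannot be pried up), 1.85 at its rear stop, leaning back. Once released a plunger kicks it to about 0.45 within 1 s; it stays there ajar, front edge raised 60 mm. Beyond that it is free (0.5 kg, lightly damped): a level push of about 6 N on the front edge raises it, less later; let go below 1.45 it falls back to ajar, beyond about 1.6 it falls to the stop.
- lid_edge (a point): Middle of the lid's lower front edge (moves with the lid), 140 mm from the hinge line and 9 mm below it when shut. x towards the hinge, y along the edge, z out of the lid's top.
- hinge (a point): Middle of the lid's hinge line, which runs along the sealer's y axis, 88 mm above the table.
- label_roll: Bystander, loose: a paper label roll, 52 mm across, 28 mm high, standing on the steel bezel to the left (+y) of the window; origin under its centre.
- sauce_bottle: Bystander, loose: a clear squeeze bottle, 56 mm across, 170 mm tall, left of the sealer; origin under its centre.
- spice_jar: Bystander, loose: an amber spice jar, 48 mm across, 90 mm tall, left of the sealer; origin under its centre.
- marker: Bystander, loose: a marker pen standing on its cap in front of the sealer, 18 mm across, 136 mm tall; origin under its centre.
- palette_knife: Bystander, loose: a palette knife lying in front of the sealer, along its front; origin under its middle.
- foil_tray: Bystander, loose: an empty foil tray 110 x 150 x 45 mm, right of the sealer; origin under its centre.
- dredger: Bystander, loose: a steel shaker cup 64 mm across, 85 mm tall, right of the sealer; origin under its centre.

How it is judged:
By the outcome, as a careful person would: the job done as asked, in the order asked, and still so for the second after the job is handed in, with the robot touching nothing.
It also fails if it takes over 64 s, if anything falls off the work surface, if the arm or the gripper's body presses on something with over 40 N, if the wrist force passes 120 N, or if a joint passes its speed limit or range.

## Working session

There is one attempt and no reset: what is moved stays moved. The work goes in short steps, Python scripts to look and compute and a tool call to move; the robot and the scene stay as the last step left them, time stands still between calls to the robot, and variables do not carry over. Pictures are saved under pics/ and viewed, at most 10 in all, crops included, and the job is handed in when it is done.

Besides the shell and the picture viewer there is one more tool, called as name(argument=value, ...) on one line, values as JSON. step_arm: Moves the arm, as the interface text tells. Its arguments: {"type":"object","properties":{"increments":{"type":"array"},"squeeze":{"type":"number"}},"required":["increments"]}

```bash
mkdir -p pics
python3 - <<'E'
from rig import ctrl
import cv2
s=ctrl.sense()
print({k:s[k] for k in('time_s','eef_pos','ee_rot','force','grip_width')})
import pickle
D={}
for n in("scene","top"):
    c=ctrl.capture(n);D[n]=c
    cv2.imwrite(f"pics/{n}0.png",cv2.resize(c["img"][:,:,::-1],(800,600),interpolation=cv2.INTER_CUBIC))
    print(n,c["fx"],c["fy"],c["cx"],c["cy"],c["extrinsics"])
pickle.dump(D,open("d0.pkl","wb"))
E
```

```text
{'time_s': 0.0, 'eef_pos': array([ 154.99552535, -501.28926312,  206.81238244]), 'ee_rot': array([-6.70622012e-04,  9.88786763e-01,  1.49332803e-01,  3.43843260e-05]), 'force': array([-0.34611896, -0.18516308,  0.56843504]), 'grip_width': 1.0050536219286668}
scene 454.9751322049494 454.9751322049494 249.23193658836564 198.6350198856208 [[ 8.13284420e-01  4.44524177e-01 -3.75455335e-01  9.34576119e+02]
 [ 5.81801863e-01 -6.11643483e-01  5.36095926e-01 -5.26767790e+02]
 [ 8.66279139e-03 -6.54439077e-01 -7.56065110e-01  8.99941191e+02]
 [ 0.00000000e+00  0.00000000e+00  0.00000000e+00  1.00000000e+00]]
top 368.0032217485028 368.0032217485028 251.13802648515673 196.78284384863522 [[ 1.33699418e-03 -9.85354278e-01  1.70514394e-01  3.58774945e+02]
 [-9.99891801e-01 -3.81517305e-03 -1.42067043e-02  5.06478591e+01]
 [ 1.46491788e-02 -1.70476950e-01 -9.85252765e-01  1.07779920e+03]
 [ 0.00000000e+00  0.00000000e+00  0.00000000e+00  1.00000000e+00]]
```

View pics/top0.png

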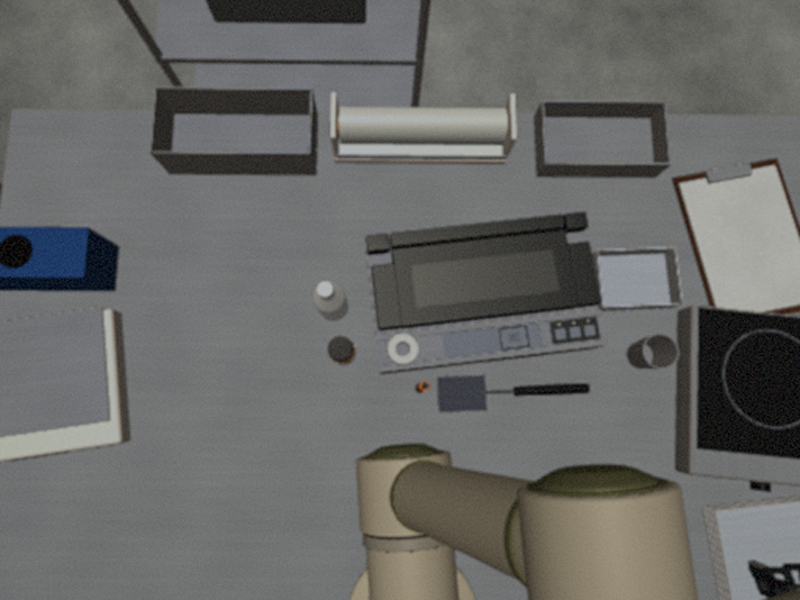

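View pics/scene0.png

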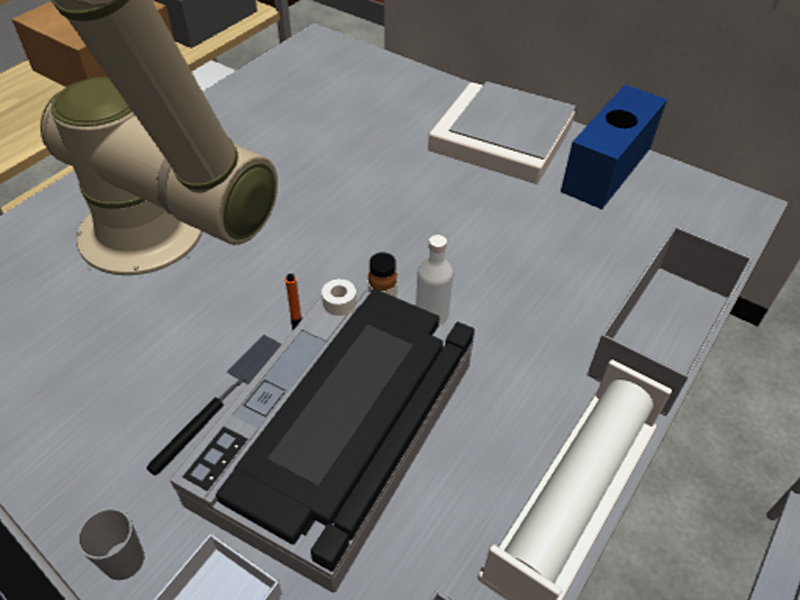

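The release seam and ribs are visible, at about (514,338) in the top view and (265,398) in the scene view (800x600 pixels). The roll is at (403,348) and the marker at (422,387) in the top view. Next I'll take enlarged crops.

Run:
```python
import pickle,cv2
D=pickle.load(open("d0.pkl","rb"))
t=D["top"]["img"][185:245,232:392,::-1]; s=D["scene"]["img"][170:330,95:305,::-1]
cv2.imwrite("pics/tc.png",cv2.resize(t,None,fx=5,fy=5,interpolation=cv2.INTER_CUBIC))
cv2.imwrite("pics/sc.png",cv2.resize(s,None,fx=3.75,fy=3.75,interpolation=cv2.INTER_CUBIC))
```

```text
(no output)
```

View pics/tc.png

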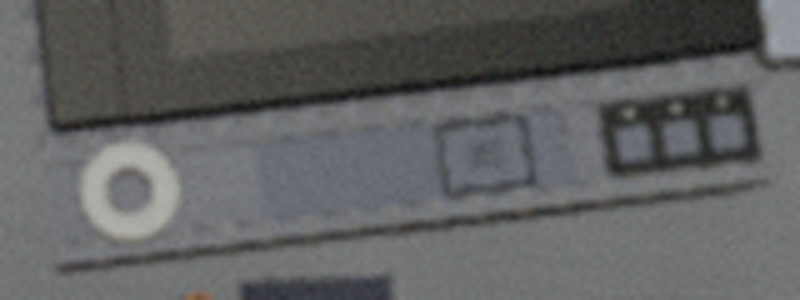

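View pics/sc.png

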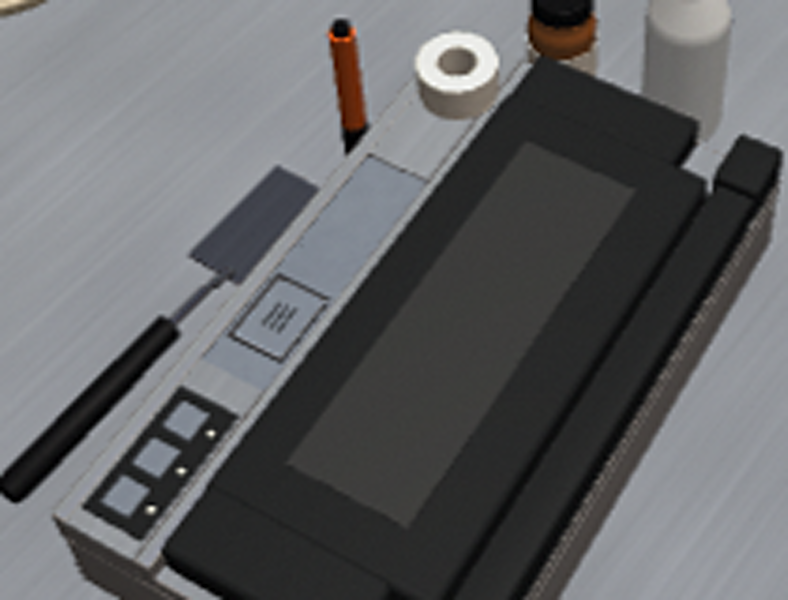

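In the top crop the pad's seam corners are (440,125), (530,117), (535,183) and (447,192). In the scene crop they are (277,275), (328,298), (282,362) and (230,335).

```bash
cat > h.py <<'E'
import numpy as np
def bp(c,u,v,z):
    E=c["extrinsics"];d=E[:3,:3]@np.array([(u-c["cx"])/c["fx"],(v-c["cy"])/c["fy"],1]);o=E[:3,3]
    return o+d*(z-o[2])/d[2]
E
python3 - <<'E'
import pickle,numpy as np
from h import bp
np.set_printoptions(precision=1,suppress=True)
D=pickle.load(open("d0.pkl","rb"))
T=lambda u,v,z:bp(D["top"],232+(u+.5)/5-.5,185+(v+.5)/5-.5,z)
S=lambda u,v,z:bp(D["scene"],95+(u+.5)/3.75-.5,170+(v+.5)/3.75-.5,z)
m=lambda f,P:np.array([f(*p,83) for p in P])
for n,f,P in(("T pad",T,[(440,125),(530,117),(535,183),(447,192)]),("S pad",S,[(277,275),(328,298),(282,362),(230,335)]),
 ("T win",T,[(260,145),(572,105),(576,180),(265,213)]),("S win",S,[(370,155),(425,180),(258,387),(203,357)])):
    q=m(f,P);print(n,q[:,:2].tolist() and q[:,:2].round(1).tolist(),q.mean(0))
    d=(q[1]-q[0]) ;print(np.linalg.norm(np.diff(q,axis=0),axis=1))
q=m(S,[(370,155),(203,357)]);d=q[0]-q[1];print("yaw S win",np.degrees(np.arctan2(-d[0],d[1])))
a=T(50,125,105);b=T(757,45,105);print("lid top front T",a,b,np.linalg.norm(a-b),np.degrees(np.arctan2(-(a-b)[0],(a-b)[1])))
print("lid S",S(535,60,105),S(165,555,105))
print("roll T",T(130,190,111),"S",S(457,62,111))
print("marker top S",S(342,25,136),"T",bp(D["top"],422*.64-.2,387*.64-.2,136),"knife T",T(240,285,5),T(390,285,5))
print("bottle T",bp(D["top"],324*.64,290*.64,170),"jar",bp(D["top"],341*.64,346*.64,90))
print("dredger T",bp(D["top"],659*.64,350*.64,85), "tray T", bp(D["top"],639*.64,277*.64,45))
E
```

```text
T pad [[496.1, -151.0], [500.7, -200.6], [464.4, -201.9], [459.4, -153.7]] [ 480.1 -176.8   83. ]
[49.8 36.3 48.5]
S pad [[460.7, -155.5], [495.4, -150.3], [503.1, -198.2], [467.2, -202.0]] [ 481.6 -176.5   83. ]
[35.1 48.5 36.1]
T win [[484.8, -52.3], [507.4, -223.9], [466.1, -224.4], [447.7, -54.5]] [ 476.5 -138.8   83. ]
[173.2  41.3 170.9]
S win [[446.0, -54.4], [485.9, -49.9], [503.3, -218.1], [465.1, -221.7]] [ 475.1 -136.    83. ]
[ 40.2 169.1  38.4]
yaw S win 6.489832820272648
lid top front T [492.4  62.  105. ] [ 537.2 -319.6  105. ] 384.2582334755481 6.7074336972022595
lid S [493.2  53.4 105. ] [ 543.8 -326.   105. ]
roll T [457.1  19.6 111. ] S [458.1  18.9 111. ]
marker top S [396.7 -15.8 136. ] T [391.3 -10.7 136. ] knife T [412.8 -47.6   5. ] [ 413.  -134.8    5. ]
bottle T [544.  147.6 170. ] jar [462.1 124.8  90. ]
dredger T [ 457.2 -428.3   85. ] tray T [ 596.6 -420.9   45. ]
```

Both views agree: the pad centre is at about (481, -176.6) and the yaw is about 6.6°. The pad is roughly 38 mm right of the window centre, which fits the given limits. I'll move above it with the fingers shut.

step_arm(increments=[[[5,-2.6,0],[0,0,1.3],0],[[10,-5.3,0],[0,0,2.6],0],[[15,-8,0],[0,0,4],0],[[20,-10.7,0],[0,0,5.3],0],[[25,-13.3,0],[0,0,6.6],0],[[30,-16,0],[0,0,8],0],[[35.5,-18.7,0],[0,0,9.3],0],[[40.7,-21.4,0],[0,0,10.6],0]], squeeze=20)

```text
time_s: 1.1
eef_pos: [481.8, -175.2, 207.2]
ee_rot: [-0.0, 0.998, 0.057, -0.0]
force: [-0.0, -0.3, 0.6]
grip_width: 0.001
grip_force: 0.0
```

step_arm(increments=[[[0,0,3],[0,0,0],0],[[0,0,6],[0,0,0],0],[[0,0,8],[0,0,0],0],[[0,0,8],[0,0,0],0],[[0,0,8],[0,0,0],0]])

```text
time_s: 1.72
eef_pos: [481.0, -177.2, 128.2]
ee_rot: [0.0, 0.998, 0.057, 0.0]
force: [1.0, -0.4, 0.0]
grip_width: 0.001
grip_force: 0.0
```

Run:
```python
from rig import ctrl
import cv2,pickle
import numpy as np
from scipy.spatial.transform import Rotation as R
s=ctrl.sense();q=s['ee_rot'];M=R.from_quat([*q[1:],q[0]]).as_matrix()
print(s['time_s'],s['eef_pos'],s['force'],s['grip_width']);print(M.round(4))
print("to pad cm",(M.T@(np.array([481,-176.6,83])-s['eef_pos'])/10).round(2))
c=ctrl.capture("wrist");pickle.dump(c,open("w.pkl","wb"))
a=c["img"][:,:,::-1];b=ctrl.capture("scene")["img"][130:330,95:305,::-1]
cv2.imwrite("pics/w1.png",np.hstack([cv2.resize(a,(400,300)),cv2.resize(b,(315,300))]))
```

```text
1.725 [ 481.02342297 -177.20568906  128.23714574] [ 1.03496705 -0.36804837  0.00386406] 0.00133525160618397
[[ 9.934e-01  1.145e-01  1.000e-03]
 [ 1.145e-01 -9.934e-01 -6.000e-04]
 [ 9.000e-04  8.000e-04 -1.000e+00]]
to pad cm [ 0.   -0.06  4.52]
```

View pics/w1.png

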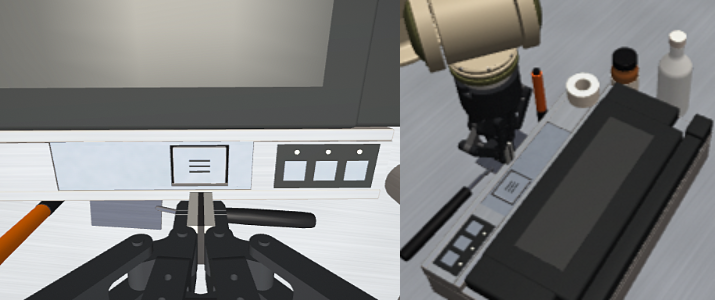

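The wrist view shows the seam at about (199,165), with the shut fingers lined up in front of it. I'll go down gently.

step_arm(increments=[[[0,0,2],[0,0,0],0],[[0,0,3.5],[0,0,0],0],[[0,0,4.1],[0,0,0],0],[[0,0,4.2],[0,0,0],0],[[0,0,4.3],[0,0,0],0],[[0,0,4.3],[0,0,0],0]])

```text
time_s: 2.58
eef_pos: [480.8, -177.0, 84.7]
ee_rot: [0.0, 0.998, 0.057, 0.0]
force: [0.0, -0.9, 0.2]
grip_width: -0.001
grip_force: 0.0
```

step_arm(increments=[[[0,0,0.1],[0,0,0],0],[[0,0,0.2],[0,0,0],0],[[0,0,0.3],[0,0,0],0],[[0,0,0.3],[0,0,0],0]])

```text
time_s: 3.08
eef_pos: [480.6, -176.9, 81.3]
ee_rot: [-0.0, 0.998, 0.057, -0.0]
force: [0.3, -1.0, 0.7]
grip_width: 0.0
grip_force: 0.0
```

step_arm(increments=[[[0,0,0.1],[0,0,0],0],[[0,0,0.1],[0,0,0],0]])

```text
time_s: 3.32
eef_pos: [480.7, -176.9, 80.3]
ee_rot: [-0.0, 0.998, 0.057, -0.0]
force: [0.7, -0.3, 0.3]
grip_width: -0.003
grip_force: 0.0
```

step_arm(increments=[[[0,0,0.1],[0,0,0],0],[[0,0,0.1],[0,0,0],0]])

```text
time_s: 3.58
eef_pos: [480.7, -176.9, 79.3]
ee_rot: [-0.0, 0.998, 0.057, -0.0]
force: [0.8, 0.3, 0.6]
grip_width: 0.005
grip_force: 0.0
```

step_arm(increments=[[[0,0,0.1],[0,0,0],0],[[0,0,0.1],[0,0,0],0]])

```text
time_s: 3.82
eef_pos: [480.6, -176.9, 78.3]
ee_rot: [-0.0, 0.998, 0.057, -0.0]
force: [0.1, -0.5, -0.5]
grip_width: -0.002
grip_force: 0.0
```

Run:
```python
from rig import ctrl
import cv2,numpy as np
s=ctrl.sense();print(s['eef_pos'],s['force'])
b=ctrl.capture("scene")["img"][130:330,95:305,::-1];a=ctrl.capture("wrist")["img"][150:384,130:400,::-1]
cv2.imwrite("pics/w2.png",np.hstack([cv2.resize(a,(390,400)),cv2.resize(b,(400,400),interpolation=2)]))
```

```text
[ 480.63015517 -176.90979039   78.31383927] [ 0.08827985 -0.45477928 -0.46233812]
```

View pics/w2.png

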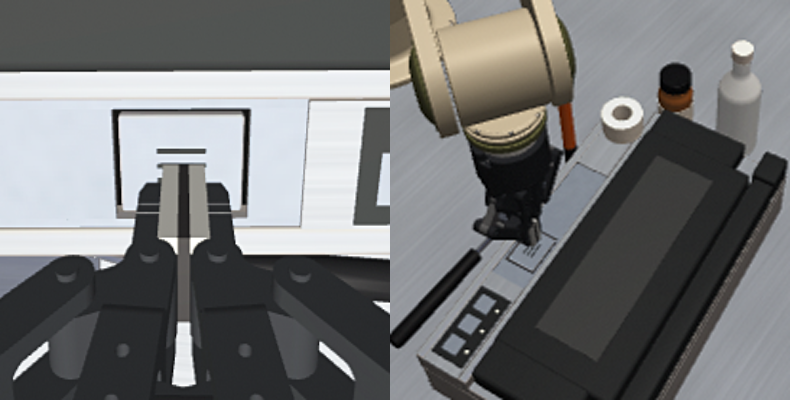

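The tip is over the middle of the pad, at about (183,170) in the wrist half. I feel no contact yet, so I'll keep going down gently.

step_arm(increments=[[[0,0,0.1],[0,0,0],0],[[0,0,0.1],[0,0,0],0]])

```text
time_s: 4.18
eef_pos: [480.6, -176.9, 77.3]
ee_rot: [-0.0, 0.998, 0.057, -0.0]
force: [-0.1, 0.8, -0.1]
grip_width: -0.0
grip_force: 0.0
```

step_arm(increments=[[[0,0,0.1],[0,0,0],0],[[0,0,0.1],[0,0,0],0]])

```text
time_s: 4.42
eef_pos: [480.6, -176.9, 76.3]
ee_rot: [-0.0, 0.998, 0.057, -0.0]
force: [0.1, -0.2, -0.2]
grip_width: -0.001
grip_force: 0.0
```

step_arm(increments=[[[0,0,0.1],[0,0,0],0],[[0,0,0.1],[0,0,0],0]])

```text
time_s: 4.68
eef_pos: [480.6, -176.9, 75.3]
ee_rot: [-0.0, 0.998, 0.057, -0.0]
force: [0.8, 1.0, 0.8]
grip_width: 0.001
grip_force: 0.0
```

step_arm(increments=[[[0,0,0.1],[0,0,0],0],[[0,0,0.1],[0,0,0],0]])

```text
time_s: 4.92
eef_pos: [480.6, -176.9, 74.3]
ee_rot: [-0.0, 0.998, 0.057, -0.0]
force: [0.3, 0.3, -1.1]
grip_width: 0.003
grip_force: 0.0
```

step_arm(increments=[[[0,0,0.1],[0,0,0],0],[[0,0,0.1],[0,0,0],0]])

```text
time_s: 5.18
eef_pos: [480.7, -176.9, 73.3]
ee_rot: [-0.0, 0.998, 0.057, -0.0]
force: [0.2, 0.1, 0.4]
grip_width: 0.001
grip_force: 0.0
```

Run:
```python
from rig import ctrl
import cv2,numpy as np
I=[ctrl.sense()]; print(I[0]['joints'],I[0]['tau'])
c=ctrl.capture("scene");b=c["img"][225:285,140:210,::-1];w=ctrl.capture("wrist");a=w["img"][200:310,180:300,::-1]
def pr(c,p):
    E=c["extrinsics"];q=E[:3,:3].T@(np.array(p)-E[:3,3]);return c["fx"]*q[0]/q[2]+c["cx"],c["fy"]*q[1]/q[2]+c["cy"]
for z in(73,83,90):print(z,pr(c,(480.7,-176.9,z)),pr(w,(480.7,-176.9,z)))
cv2.imwrite("pics/w3.png",np.hstack([cv2.resize(a,(390,400),interpolation=2),cv2.resize(b,(400,400),interpolation=2)]))
```

```text
[-5.81770494e-01  4.34700775e-01  1.70452257e+00  5.66864446e-06
  1.00249017e+00  8.74250188e-01] [-2.79921383e-03 -4.24477172e+01 -2.16332459e+01 -4.10212374e-05
 -1.20106307e-02 -9.32587426e-06]
73 (np.float64(169.29603269892846), np.float64(256.67771188225043)) (np.float64(257.72534707029115), np.float64(239.81137120348046))
83 (np.float64(168.71696909239824), np.float64(254.075613701838)) (np.float64(257.780394278427), np.float64(248.39405787217373))
90 (np.float64(168.30625538780197), np.float64(252.23001786167742)) (np.float64(257.8225900391606), np.float64(254.97301083614082))
```

View pics/w3.png

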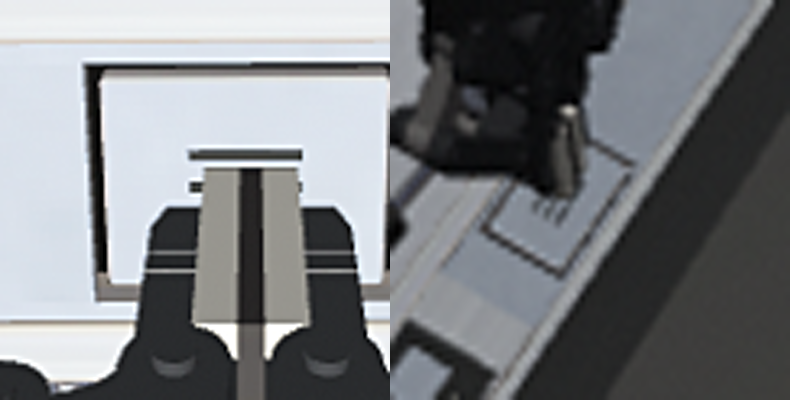

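Run:
```python
from rig import ctrl
import numpy as np
c=ctrl.capture("scene");w=ctrl.capture("wrist")
print(w["extrinsics"].round(2))
def pr(c,p):
    E=c["extrinsics"];q=E[:3,:3].T@(np.array(p)-E[:3,3]);return np.round([c["fx"]*q[0]/q[2]+c["cx"],c["fy"]*q[1]/q[2]+c["cy"]],1)
x=np.array([.9934,.1145,0])
for z in(73,77,80,83,86):
  p=np.array([480.7,-176.9,z]);print(z,[ (pr(c,p+a*x),pr(w,p+a*x)) for a in(0,11)])
from h import bp
f=lambda u,v:bp(w,180+u/3.25,200+v/3.636,83)
print("seam corners wrist",f(90,68),f(100,295),"rib",f(245,155))
```

```text
[[ 1.1000e-01 -9.4000e-01 -3.2000e-01  5.6297e+02]
 [-9.9000e-01 -1.1000e-01 -4.0000e-02 -1.6686e+02]
 [ 0.0000e+00  3.2000e-01 -9.5000e-01  2.4092e+02]
 [ 0.0000e+00  0.0000e+00  0.0000e+00  1.0000e+00]]
73 [(array([169.3, 256.7]), array([257.7, 239.8])), (array([173.5, 258.8]), array([257.7, 221.3]))]
77 [(array([169.1, 255.6]), array([257.7, 243.1])), (array([173.3, 257.7]), array([257.7, 224.3]))]
80 [(array([168.9, 254.9]), array([257.7, 245.7])), (array([173.1, 257. ]), array([257.7, 226.6]))]
83 [(array([168.7, 254.1]), array([257.7, 248.4])), (array([172.9, 256.2]), array([257.8, 229.1]))]
86 [(array([168.5, 253.3]), array([257.8, 251.1])), (array([172.8, 255.4]), array([257.8, 231.5]))]
seam corners wrist [ 494.40937673 -149.87408762   83.        ] [ 458.24681494 -154.01491852   83.        ] rib [ 483.86284385 -175.30243432   83.        ]
```

Both views suggest the shut fingertips end roughly 8 to 10 mm short of the reported TCP. I'll keep feeling downward.

step_arm(increments=[[[0,0,0.1],[0,0,0],0],[[0,0,0.2],[0,0,0],0],[[0,0,0.2],[0,0,0],0]])

```text
time_s: 5.75
eef_pos: [480.6, -176.9, 71.3]
ee_rot: [-0.0, 0.998, 0.057, -0.0]
force: [-0.0, -0.3, 0.0]
grip_width: -0.002
grip_force: 0.0
```

step_arm(increments=[[[0,0,0.1],[0,0,0],0],[[0,0,0.1],[0,0,0],0]])

```text
time_s: 6.0
eef_pos: [480.7, -176.9, 70.3]
ee_rot: [-0.0, 0.998, 0.057, -0.0]
force: [0.3, -0.7, -0.6]
grip_width: -0.0
grip_force: 0.0
```

step_arm(increments=[[[0,0,0.1],[0,0,0],0],[[0,0,0.1],[0,0,0],0]])

```text
time_s: 6.25
eef_pos: [480.6, -176.9, 69.3]
ee_rot: [-0.0, 0.998, 0.057, -0.0]
force: [0.7, -0.1, 0.1]
grip_width: -0.001
grip_force: 0.0
```

step_arm(increments=[[[0,0,0.1],[0,0,0],0],[[0,0,0.1],[0,0,0],0]])

```text
time_s: 6.5
eef_pos: [480.6, -176.9, 68.3]
ee_rot: [-0.0, 0.998, 0.057, -0.0]
force: [-0.7, -0.6, -0.1]
grip_width: 0.001
grip_force: 0.0
```

step_arm(increments=[[[0,0,0.1],[0,0,0],0],[[0,0,0.1],[0,0,0],0]])

```text
time_s: 6.75
eef_pos: [480.6, -176.9, 67.3]
ee_rot: [-0.0, 0.998, 0.057, -0.0]
force: [0.5, 0.6, 0.8]
grip_width: -0.001
grip_force: 0.0
```

Run:
```python
from rig import ctrl
import cv2,numpy as np
s=ctrl.sense();print(s['eef_pos'],s['force'],s['wrist_torque'])
c=ctrl.capture("scene");b=c["img"][225:285,140:210,::-1];w=ctrl.capture("wrist");a=w["img"][200:310,180:300,::-1]
t=ctrl.capture("top")["img"][170:250,280:380,::-1]
cv2.imwrite("pics/w4.png",np.hstack([cv2.resize(x,(265,300),interpolation=2) for x in(a,b,t)]))
```

```text
[ 480.62574027 -176.91027887   67.31949692] [0.47604765 0.62505495 0.76678121] [0.00543119 0.02656241 0.02603634]
```

View pics/w4.png

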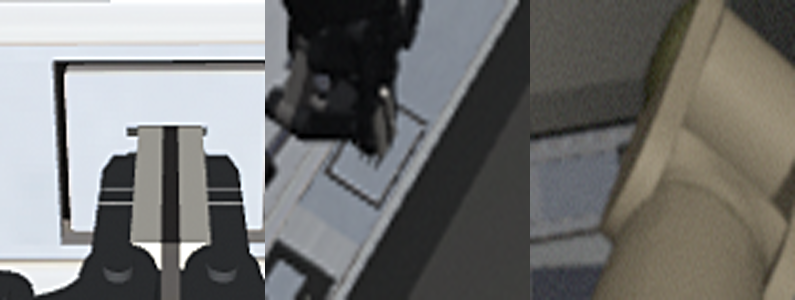

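The tip still shows no sign of pressing. It lines up with the upper rib at about (168,128) in the wrist panel. I'll continue in small force-checked steps.

step_arm(increments=[[[0,0,0.1],[0,0,0],0],[[0,0,0.2],[0,0,0],0],[[0,0,0.2],[0,0,0],0]])

```text
time_s: 7.28
eef_pos: [480.6, -176.9, 65.3]
ee_rot: [-0.0, 0.998, 0.057, -0.0]
force: [0.6, 0.3, 0.3]
grip_width: 0.001
grip_force: 0.0
```

step_arm(increments=[[[0,0,0.1],[0,0,0],0],[[0,0,0.2],[0,0,0],0],[[0,0,0.2],[0,0,0],0]])

```text
time_s: 7.65
eef_pos: [480.6, -176.9, 63.3]
ee_rot: [-0.0, 0.998, 0.057, -0.0]
force: [-0.2, -0.0, -0.0]
grip_width: 0.001
grip_force: 0.0
```

step_arm(increments=[[[0,0,0.1],[0,0,0],0],[[0,0,0.2],[0,0,0],0],[[0,0,0.2],[0,0,0],0]])

```text
time_s: 8.02
eef_pos: [480.7, -176.9, 61.3]
ee_rot: [-0.0, 0.998, 0.057, -0.0]
force: [0.1, 1.1, -0.2]
grip_width: -0.005
grip_force: 0.0
```

Run:
```python
from rig import ctrl
import cv2,numpy as np
w=ctrl.capture("wrist");c=ctrl.capture("scene")
print(w["fx"],w["fy"],w["cx"],w["cy"],w["extrinsics"].round(3).tolist())
a=w["img"][170:350,150:370,::-1];b=c["img"][215:275,140:210,::-1]
cv2.imwrite("pics/w5.png",np.hstack([cv2.resize(a,(440,360),interpolation=2),cv2.resize(b,(360,360),interpolation=2)]))
```

```text
338.3856050220294 338.3856050220294 256.75440173452057 194.5444924922354 [[0.115, -0.941, -0.318, 562.948], [-0.993, -0.109, -0.037, -166.846], [0.0, 0.32, -0.947, 228.806], [0.0, 0.0, 0.0, 1.0]]
```

View pics/w5.png

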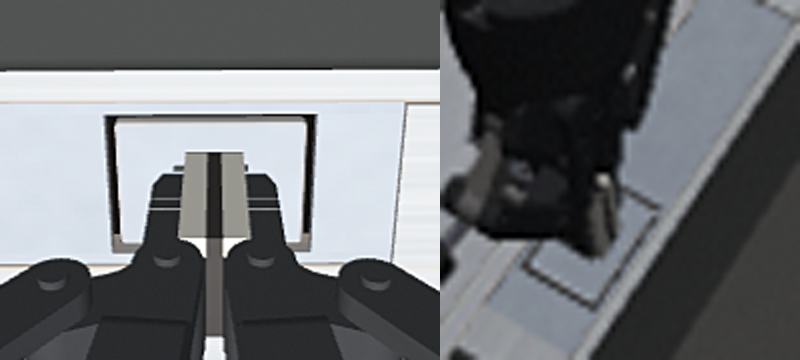

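The seam is at columns 108 to 313 of the wrist panel, and the tip is at about (605,250) in the scene panel, apparently just above the pad. I'll continue in small steps.

step_arm(increments=[[[0,0,0.1],[0,0,0],0],[[0,0,0.1],[0,0,0],0]])

```text
time_s: 8.38
eef_pos: [480.6, -176.9, 60.3]
ee_rot: [-0.0, 0.998, 0.057, -0.0]
force: [0.9, -1.6, -0.8]
grip_width: 0.002
grip_force: 0.0
```

step_arm(increments=[[[0,0,0.1],[0,0,0],0],[[0,0,0.1],[0,0,0],0]])

```text
time_s: 8.62
eef_pos: [480.6, -176.9, 59.3]
ee_rot: [-0.0, 0.998, 0.057, -0.0]
force: [0.8, -0.4, -0.1]
grip_width: 0.004
grip_force: 0.0
```

step_arm(increments=[[[0,0,0.1],[0,0,0],0],[[0,0,0.1],[0,0,0],0]])

```text
time_s: 8.88
eef_pos: [480.7, -177.0, 58.5]
ee_rot: [0.0, 0.998, 0.057, 0.0]
force: [-0.4, 0.3, 1.8]
grip_width: -0.003
grip_force: 1.0
```

step_arm(increments=[[[0,0,0.1],[0,0,0],0],[[0,0,0.1],[0,0,0],0]])

```text
time_s: 9.12
eef_pos: [480.8, -177.0, 57.4]
ee_rot: [0.0, 0.998, 0.057, 0.0]
force: [-0.6, -0.7, 3.0]
grip_width: 0.001
grip_force: 1.2
```

Contact at about TCP z 59, and the surface yields softly, so this is the pad. I'll press on.

step_arm(increments=[[[0,0,0.1],[0,0,0],0],[[0,0,0.2],[0,0,0],0],[[0,0,0.2],[0,0,0],0]])

```text
time_s: 9.5
eef_pos: [480.8, -177.0, 55.4]
ee_rot: [0.0, 0.998, 0.057, 0.0]
force: [0.7, 0.1, 3.2]
grip_width: 0.002
grip_force: 1.6
```

step_arm(increments=[[[0,0,0.1],[0,0,0],0],[[0,0,0.1],[0,0,0],0]])

```text
time_s: 9.75
eef_pos: [480.8, -177.0, 54.5]
ee_rot: [0.0, 0.998, 0.057, 0.0]
force: [1.5, 0.5, 3.9]
grip_width: -0.0
grip_force: 2.0
```

step_arm(increments=[[[0,0,0.1],[0,0,0],0],[[0,0,0.1],[0,0,0],0]])

```text
time_s: 10.0
eef_pos: [480.8, -177.0, 53.5]
ee_rot: [0.0, 0.998, 0.057, 0.0]
force: [2.5, 0.1, 4.7]
grip_width: 0.001
grip_force: 2.3
```

Run:
```python
from rig import ctrl
import cv2,numpy as np,pickle
D=pickle.load(open("d0.pkl","rb"))
c=ctrl.capture("scene");s=ctrl.sense();print(s['force'],s['grip_force'])
d=np.abs(c["img"].astype(int)-D["scene"]["img"]).max(2)
print("lid region change",d[200:330,200:260].mean(), d[195:215,225:250].mean(), d[300:350,0:40].mean())
pickle.dump(c,open("s2.pkl","wb"))
```

```text
[1.08056269 0.04025463 4.81721681] 2.2549616172909737
lid region change 8.468205128205128 12.916 1.2825
```

step_arm(increments=[[[0,0,0.0],[0,0,0],0],[[0,0,0.0],[0,0,0],0],[[0,0,0.0],[0,0,0],0],[[0,0,0.0],[0,0,0],0]])

```text
time_s: 10.55
eef_pos: [480.8, -177.0, 53.5]
ee_rot: [0.0, 0.998, 0.057, 0.0]
force: [1.5, -0.4, 4.0]
grip_width: 0.003
grip_force: 2.3
```

Run:
```python
from rig import ctrl
import cv2,numpy as np,pickle
D=pickle.load(open("d0.pkl","rb"))
c=ctrl.capture("scene");s=ctrl.sense();print(s['force'],s['grip_force'])
d=np.abs(c["img"].astype(int)-D["scene"]["img"]).max(2)
print(d[200:330,200:260].mean(), d[195:215,225:250].mean(), d[300:350,0:40].mean())
# occupancy map of change
print((cv2.resize(d.astype('float32'),(32,24),interpolation=cv2.INTER_AREA)).astype(int)[8:22,4:22])
```

```text
[1.96317605 0.54178366 4.60056213] 2.262267954647541
8.441923076923077 12.934 1.256
[[  1   1  69  80  81 124  91  16   1   1   1   1   1   1   1   1   1   1]
 [  1   1  17  21  65 113  74  46   1   1   1   1   1   1   1   1   1   1]
 [  1   1  19  54  59  53  45  62   8   1   1   3   1   1   1   1   1   1]
 [  1   1  12  64  45  60  78  77   6   1  17  45  48   1   1   1   1   1]
 [  1   1   1  60  81  75  71  21   1  12  20   8  17  22   1   1   1   1]
 [  1   1   1   2  32 117  91  65   5  26   5   9   8  12   1   1   1   1]
 [  1   1   1   1   2  81  83  41  32   8   3   3   5   4   1   1   1   1]
 [  1   1   1   1   8  72 100  32  16   7   4   7   5   1   1   1   1   1]
 [  1   1   1   1   1  11  41  27  11   7   8   6   3   1   1   1   1   1]
 [  1   1   1   1   1   9  34  17  11   9   8   6   1   1   1   1   1   1]
 [  1   1   1   1   1  38  20  10  11  12   8   1   1   1   1   1   1   1]
 [  1   1   1   1  26  34  23  15  11   9   5   1   1   1   1   1   1   1]
 [  1   1   1   1   8  60  43  13  14   8   1   1   1   1   1   1   1   1]
 [  1   1   1   1   1   1  19  33   2   1   1   1   1   1   1   1   1   1]]
```

The lid region changed and then stayed still, so the lid is ajar. The press was 5.3 mm at 4.6 N. I'll lift out, back off and tilt the hand 30° so the fingertips lead.

step_arm(increments=[[[0,0,-0.6],[0,0,0],0],[[0,0,-1.2],[0,0,0],0],[[-2,0,-1.5],[0,0,0],0],[[-4,0,-2.5],[0,0,0],0],[[-4,0,-4.5],[0,10,0],0],[[-4,0,-5],[0,20,0],0],[[-4,0,-5],[0,30,0],0],[[-4,0,-5],[0,30,0],0]])

```text
time_s: 11.6
eef_pos: [439.8, -181.2, 103.1]
ee_rot: [-0.015, 0.964, 0.055, 0.259]
force: [-0.3, -0.2, 0.8]
grip_width: -0.004
grip_force: 0.0
```

Run:
```python
from rig import ctrl
import cv2,numpy as np
s=ctrl.sense();print(s['eef_pos'],s['ee_rot'],s['force'])
c=ctrl.capture("scene");b=c["img"][60:330,60:320,::-1];t=ctrl.capture("top")["img"][120:270,200:380,::-1]
cv2.imwrite("pics/v.png",np.hstack([cv2.resize(b,(480,500),interpolation=2),cv2.resize(t,(320,500),interpolation=2)]))
import pickle;pickle.dump(c,open("s3.pkl","wb"))
```

```text
[ 439.80157098 -181.19749505  103.06322381] [-0.01534485  0.96419936  0.05451721  0.25905985] [-0.25671049 -0.23006942  0.80776153]
```

View pics/v.png

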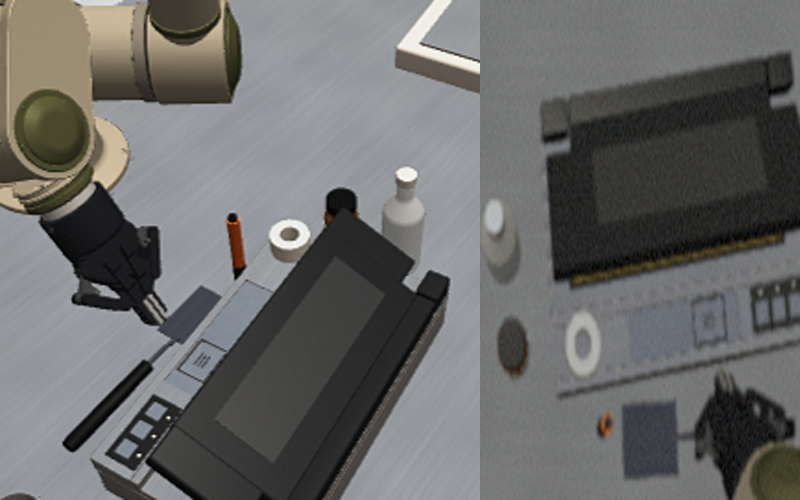

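The view shows the lid ajar, with the raised front edge around (380,470) in the left panel, the hand in front and the bystanders in place. Now I'll approach under the edge.

step_arm(increments=[[[2,0,1.2],[0,0,0],0],[[4,0,2.4],[0,0,0],0],[[5.5,0,3.4],[0,0,0],0],[[7,0,4.3],[0,0,0],0],[[7,0,4.3],[0,0,0],0]])

```text
time_s: 12.32
eef_pos: [523.1, -171.5, 101.1]
ee_rot: [-0.015, 0.964, 0.056, 0.258]
force: [-0.2, -0.9, 0.0]
grip_width: -0.001
grip_force: 0.0
```

Run:
```python
from rig import ctrl
import numpy as np
from scipy.spatial.transform import Rotation as R
s=ctrl.sense();q=s['ee_rot'];M=R.from_quat([*q[1:],q[0]]).as_matrix()
print(s['eef_pos'],s['force']);print(M.round(3))
p=s['eef_pos']-24*M[:,2]
d=p[:2]-np.array([481,-176.9]);print("tip X",-89+d@[.9934,.1145],"Ydev",d@[-.1145,.9934],"z",p[2])
```

```text
[ 523.11876743 -171.45003177  101.07979192] [-0.17861251 -0.91936127  0.01067993]
[[ 0.86   0.117  0.496]
 [ 0.101 -0.993  0.058]
 [ 0.499 -0.    -0.866]]
tip X -58.52046370212846 Ydev 0.5619113271788843 z 121.8727193437528
```

step_arm(increments=[[[0.7,0,0.4],[0,0,0],0],[[1.3,0,0.7],[0,0,0],0],[[2.3,0,0.2],[0,0,0],0],[[3.3,0,-0.4],[0,0,0],0],[[4.3,0,-1.1],[0,0,0],0]])

```text
time_s: 12.95
eef_pos: [553.7, -168.2, 132.0]
ee_rot: [-0.015, 0.965, 0.055, 0.258]
force: [-0.5, -0.4, -2.6]
grip_width: -0.001
grip_force: 1.0
```

```bash
cat > ch.py <<'E'
from rig import ctrl
import numpy as np,cv2,pickle
s=ctrl.sense();print(s['eef_pos'].round(1),s['force'].round(1),s['wrist_torque'].round(2))
c=ctrl.capture("scene")
a=pickle.load(open("s3.pkl","rb"))["img"]
d=np.abs(c["img"].astype(int)-a).max(2)
print(cv2.resize(d.astype('float32'),(32,24),interpolation=cv2.INTER_AREA).astype(int)[2:22,4:22])
E
python3 ch.py
```

```text
[ 553.7 -168.2  132. ] [-0.5 -0.4 -2.6] [ 0.01  0.52 -0.04]
[[ 30  52  78  58  43   1  19  17   5   5   5   5   5   4   3   3   3   3]
 [ 50  28  63  88  53   2  10  33   5   6   5   5   5   5   4   5   4   3]
 [ 57  27  42  37  36  70  48  48   5   5   5   5   5   5   5   5   5   5]
 [ 22  49  78  21  36  40  55  44   5   5   5   5   5   4   5   5   5   5]
 [ 20  55  66  75  83  70  80  79   5   5   5   5   5   5   5   4   4   5]
 [ 61  72  58  45  90  82  35  22   5   5   6   6   6   5   5   5   5   5]
 [ 81 100  82  48  92 112   7   5   6   5   6   5   5   5   5   5   5   5]
 [ 42  65  42  93  87  93   7   5   5   5   5   5   5   5   5   5   5   5]
 [ 53  48  63  84  65  79  16   5   5   5   5  17  24   5   5   5   5   5]
 [  5  95 129  85  67  95  86   5   5   4  13   8  48  13   5   5   5   5]
 [  5  18 127 133  37 110 130  83   6  12  15  10   5  23   5   5   5   5]
 [  5   5  85 112 117 127  99 114   9  20  15   7   8  14   2   5   5   5]
 [  5   5  14  33  62  51  69  90  26  19  10   8   7   3   3   5   5   5]
 [  5   5   5   5   5   6  21  54  22  16  10   9   5   2   5   5   6   5]
 [  5   5   5   5   3   6  20  28  24  14  11   9   3   3   5   5   5   5]
 [  5   5   5   3   4  11  32  31  18  15  11   6   2   5   5   5   5   5]
 [  5   5   3   5   4  36  26  27  23  13  10   2   4   5   5   5   5   5]
 [  6   5   5   4  20  64  29  21  20  13   4   3   5   5   5   6   5   5]
 [  4   5   5   4   3  19  53  23  16   9   2   5   5   6   5   6   5   5]
 [  3   4   5   5   5   4   6  27   9   2   4   6   5   5   5   5   5   5]]
```

The lid is riding on the fingertips. I'll continue along the arc.

step_arm(increments=[[[1,0,-0.3],[0,0,0],0],[[2,0,-0.6],[0,0,0],0],[[3,0,-0.9],[0,0,0],0],[[4.1,0,-1.1],[0,0,0],0],[[5.3,0,-1.1],[0,0,0],0]])

```text
time_s: 13.62
eef_pos: [594.9, -163.8, 168.8]
ee_rot: [-0.015, 0.964, 0.055, 0.259]
force: [-2.4, -0.2, -0.1]
grip_width: -0.003
grip_force: 1.0
```

step_arm(increments=[[[1,0,0],[0,0,0],0],[[2,0,0.1],[0,0,0],0],[[3,0,0.2],[0,0,0],0],[[3.9,0,1],[0,0,0],0],[[4.8,0,1.8],[0,0,0],0]])

```text
time_s: 14.25
eef_pos: [645.3, -158.0, 176.4]
ee_rot: [-0.015, 0.964, 0.055, 0.258]
force: [-1.3, -0.4, -0.1]
grip_width: -0.002
grip_force: 0.5
```

step_arm(increments=[[[0.6,0,0.5],[0,0,0],0],[[1.2,0,1],[0,0,0],0],[[1.8,0,1.4],[0,0,0],0],[[2.3,0,1.9],[0,0,0],0],[[2.3,0,1.9],[0,0,0],0],[[2.3,0,1.9],[0,0,0],0]])

```text
time_s: 15.0
eef_pos: [673.6, -154.7, 171.6]
ee_rot: [-0.015, 0.964, 0.055, 0.258]
force: [0.4, 0.2, -0.8]
grip_width: 0.002
grip_force: 0.0
```

```bash
sed -i '$d' ch.py; python3 ch.py
```

```text
[ 673.6 -154.7  171.6] [ 0.4  0.2 -0.8] [-0.03  0.25 -0.04]
```

No contact any more: the lid has fallen back past the fingers. I'll take the hand away.

step_arm(increments=[[[-2,0,-1.2],[0,0,0],0],[[-5.2,0,-3],[0,0,0],0],[[-7,0,-6],[0,0,0],0],[[-8.5,0,-10],[0,0,0],0],[[-9.9,0,-14.9],[0,0,0],0],[[-12,0,-17],[0,0,0],0],[[-14,0,-20],[0,0,0],0],[[-14,0,-20],[0,0,0],0]])

```text
time_s: 16.05
eef_pos: [453.1, -180.7, 276.3]
ee_rot: [-0.013, 0.964, 0.055, 0.259]
force: [0.4, 0.0, -0.3]
grip_width: -0.001
grip_force: 0.0
```

Run:
```python
from rig import ctrl
import numpy as np,cv2,pickle
s=ctrl.sense();print(s['eef_pos'].round(1),s['force'].round(1))
D=pickle.load(open("d0.pkl","rb"))
c=ctrl.capture("scene");t=ctrl.capture("top")
def pr(c,p):
    E=c["extrinsics"];q=E[:3,:3].T@(np.array(p)-E[:3,3]);return np.array([c["fx"]*q[0]/q[2]+c["cx"],c["fy"]*q[1]/q[2]+c["cy"]])
# expected outline of the lid for angle theta; IoU-like check vs. dark pixels in both cameras
ox=np.array([481,-176.9])-(-89)*np.array([.9934,.1145])
Y=38
def W(X,y,z): 
    b=ox+X*np.array([.9934,.1145])+(y+Y)*np.array([-.1145,.9934]);return (*b,z)
for n,c2 in(("scene",c),("top",t)):
    g=c2["img"].max(2)
    for th in(0,.45,1.0,1.4,1.6,1.75,1.85):
        co,si=np.cos(th),np.sin(th)
        m=np.zeros(g.shape,np.uint8)
        P=np.array([pr(c2,W(90-r*co+n_*si,y,88+r*si+n_*co)) for r in(40,140) for y in(-190,190) for n_ in(-9,17)],np.float32)
        cv2.fillConvexPoly(m,cv2.convexHull(P).astype(int),1)
        print(n,th,"dark frac",((g<85)&(m>0)).sum()/m.sum().round(2), "px",m.sum())
# bystanders: image change around each vs start
for nm,p,h in(("roll",(457.5,19.3,97),14),("marker",(394,-13,70),22),("bottle",(544,147,90),22),("jar",(462,125,45),14),("knife",(413,-90,3),14),("dredger",(457,-428,45),14),("tray",(597,-421,25),18)):
    o=[]
    for k,c2 in(("scene",c),("top",t)):
        u,v=pr(c2,p).astype(int);sl=np.s_[max(v-h,0):v+h,max(u-h,0):u+h]
        d=np.abs(c2["img"][sl].astype(int)-D[k]["img"][sl]).max(2) if u>-h else np.zeros((1,1))
        o.append(round(float((d>30).mean()),3) if d.size else None)
    print(nm,o)
```

```text
[ 453.1 -180.7  276.3] [ 0.4  0.  -0.3]
scene 0 dark frac 0.5710069649392043 px 8471
scene 0.45 dark frac 0.536571747627024 px 8955
scene 1.0 dark frac 0.5987627043747238 px 9052
scene 1.4 dark frac 0.6819403196153302 px 7071
scene 1.6 dark frac 0.6949246046340566 px 5438
scene 1.75 dark frac 0.7498751872191712 px 4006
scene 1.85 dark frac 0.9583200763601655 px 3143
top 0 dark frac 0.595111192795442 px 5441
top 0.45 dark frac 0.5943745373797187 px 5404
top 1.0 dark frac 0.5304101838755304 px 3535
top 1.4 dark frac 0.9097621000820345 px 2438
top 1.6 dark frac 0.8424525708001099 px 3637
top 1.75 dark frac 0.8896904817314405 px 4297
top 1.85 dark frac 0.824906755076668 px 4826
roll [0.029, 0.096]
marker [0.0, 0.0]
bottle [0.043, 0.0]
jar [0.152, 0.0]
knife [0.0, 0.0]
dredger [0.0, 0.0]
tray [0.0, 0.0]
```

The scene view matches the lid at 1.85 rad (96%). The changes near the roll and jar fit the lid no longer being behind them. Handing in.

step_arm(increments=[[[0,0,0],[0,0,0],0],[[0,0,0],[0,0,0],0],[[0,0,0],[0,0,0],0],[[0,0,0],[0,0,0],0]])

```text
time_s: 16.65
eef_pos: [453.9, -179.9, 274.7]
ee_rot: [-0.015, 0.964, 0.056, 0.258]
force: [0.2, 0.9, -0.2]
grip_width: 0.004
grip_force: 0.0
```

```bash
python3 -c "
from rig import ctrl
print(ctrl.finish_job())"
```

```text
the job is handed in; nothing more can be done
None
```

I pressed the release about 5.3 mm at under 5 N, pushed the lid back to its rear stop (camera check fits 1.85 rad), withdrew the hand with no sign of anything else moved, and handed the job in at about 17 s; no verdict came back.

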